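# Unpin, align and hold down the drain service panel

## Task

Draw the upright locking pin out of its bore in the grey drain service box and park it, hanging upright by its collar, in the open notch in the front edge of the same frame, and let go of it. Then turn the winged quarter-turn fastener clockwise (seen from above) until the slot of its forked tongue lines up over the small stud on the frame, and press the white access panel all the way down against its frame. Finish while still holding the panel pressed down with the fingers, and leave the spray bottle, the peg box and the dish where they are.

Things in the scene. Friction and masses are not known exactly. Their poses are not given: they have to be found in the camera images.
- pin_grip (a point): Locking pin, loose, steel, 98 mm long, upright in its bore at the start. From below: shank 10 mm diameter, 35 mm long; flat collar 24 mm diameter, 5 mm thick, which rests on the frame's top; plain round grip 16 mm diameter, 58 mm tall. This point is on the pin's axis in the round grip, 42 mm above the collar's underside, 77 mm above the shank's tip and 21 mm below the top of the grip. z runs up the pin. Mass about 70 g.
- bore (a point): Mouth of the 12 mm bore, at the level of the frame's top face (85 mm above the shelf), in the frame's front rim. The frame belongs to a fixed drain service box 155 x 250 x 85 mm; this point's axes are the box's axes: x from the front rim to the back, y along the 250 mm length (towards the notch end), z up. Pulling the pin clear means lifting it more than 35 mm.
- notch (a point): Where the pin's axis belongs when parked, at the level of the frame's top face: in a slot 14 mm wide, cut right through the front rim and open towards the box's front (-x), 7 mm in front of the slot's back wall; the rim runs on 20 mm in front of this point. The shank goes down into the slot (free depth 50 mm) and the collar rests on the rim either side. Same axes as the bore's.
- stud (a point): Top of the alignment stud, 6 mm diameter, 5.5 mm high, on the frame's front rim, straight in front (-x of the box) of the fastener's axis and 54 mm from it; bare steel. Same axes as the bore's.
- wing_grip (a point): Winged fastener on the panel; this point is on its turning axis, inside the upright wing bar (50 mm long, 12 mm thick, top 12 mm above this point), to be grasped from above across its thickness. Below it is a disc 48 mm across, top 22 mm below this point; the panel's top is 28 mm below it. The wing runs along this frame's y.
- tongue (a point): Centre of the slot in the fastener's flat forked tongue, 54 mm from the turning axis along -y of the wing's frame. The tongue, 6 mm thick and 32 mm wide, reaches to 78 mm from the axis, over the frame; the slot, open outward, is 22 mm wide, from 47 mm outward. While the pin is in its bore it stands in the tongue's way.
- fastener (a joint): Angle of the fastener, rad: 0 when the tongue points along -y of the box, growing clockwise seen from above; pi/2 when the tongue points to the box's front (-x) and its slot is centred over the stud. Starts between 0.1 and 0.5; it stays where it is left (friction about 0.08 N m) and can be turned past alignment, to 2.0.
- press_spot (a point): Middle of the clear part of the access panel's top face (clear area 92 mm along the box's x, 100 mm along its y). The white panel, 92 x 170 mm, stands 8 mm proud of the frame's top on a springy seal and moves straight down 6 mm. Same axes as the bore's.
- panel (a joint): How far the panel is pressed down, m: 0 at rest, 0.006 fully home against the frame (a hard stop). It takes about 5 N to start and 9 N to reach home, and it springs back when let go. With the tongue's prong over the stud it stops at about 0.0035.
- pin: The same pin; origin at the tip of the shank.
- spray: Bystander: spray bottle, 72 mm diameter, 190 mm tall; origin under its centre.
- pegbox: Bystander: clear peg box with latch, 120 x 170 x 65 mm; origin under its centre.
- dish: Bystander: round white ceramic dish, 130 mm diameter, 30 mm high; origin under its centre.

How it is judged:
On the way, in this order (a step that is already met when the one before it is completed fails the run):
1. the pin is drawn fully out of its bore (z of pin_grip in the frame of bore above 0.078 m), for 0.1 s.
2. the pin hangs parked in the notch, let go (horizontal distance between pin_grip and notch below 0.014 m and angle between pin_grip's own z axis and vertical below 0.15 rad and z of pin_grip in the frame of notch between 0.036 and 0.047 m and contact force between the fingers and pin below 0.1 N), for 0.3 s.
3. the fastener's slot lies over the stud (value of joint fastener between 1.421 and 1.721 rad), for 0.3 s.
At the end, for the whole second after the job is handed in: Pin upright (0.15 rad) in the notch, within 14 mm of its point, collar down on the rim (5 mm), released; fastener within 0.15 rad of alignment; panel pressed at least 4.8 of 6 mm, the fingers bearing on it or its fastener with over 4 N, through the last second (all of step 2 and all of step 3 and value of joint panel above 0.0048 m and contact force between the fingers and panel above 4 N); the arm keeps its last pose, push and grip.
It fails at once if the spray bottle is moved more than 30 mm (distance of spray from where it was at the start of the episode above 0.03 m).
It fails at once if the peg box is moved more than 30 mm (distance of pegbox from where it was at the start of the episode above 0.03 m).
It fails at once if the dish is moved more than 30 mm (distance of dish from where it was at the start of the episode above 0.03 m).
It also fails if it takes over 54 s, if anything falls off the work surface, if the arm or the gripper's body presses on something with over 40 N, if the wrist force passes 120 N, or if a joint passes its speed limit or range.

## Robot

A 7-joint arm with a two-finger parallel gripper is mounted at the origin on the work surface. World frame = base frame: x ahead of the robot, y to its left, z up, the work surface at z = 0. Lengths are in m, angles in rad, forces in N, time in s.
With the tool pointing down it reaches from about 0.4 to 0.85 m from the base axis. Payload 6.9 kg.
Tool frame: the origin (TCP) lies midway between the tips of the shut fingers; the grasp point (between the pads) lies behind it (ctrl.pinch_z is the z of the grasp point in the tool frame, in m); z points along the fingers, y is the line along which they close (so a half turn about z gives the same grasp; the last joint's range is limited). The gripper opens to 85 mm and grips with 20 to 120 N. Pads are 22 mm wide; open, the fingers measure 114 mm over their backs; the gripper's body (76 mm by 85 mm) begins 54 mm behind the grasp point. The pads swing forward as they close: fully open they stand 13 mm farther back than shut.
Start: joints at [1.214, 0.507, -0.238, 1.5, 0.126, 1.149, -0.155], TCP at [0.278, -0.56, 0.211] pointing down, gripper open.
Joint ranges: [-3.08, 3.08], [-0.24, 2.05], [-1.43, 1.35], [0, 2.5], [-1.52, 4.66], [0.17, 1.96], [-2.89, 2.89]. Speed limits (rad/s): [2.39, 2.39, 3.14, 3.14, 3.14, 3.14, 3.14].

## Interface

Orientations are given as a unit quaternion [w, x, y, z].
In Python, from station import ctrl, get_state, vision, ticket, models gives the robot as it stands. Calls block until the motion is done:
- ctrl.movep(position, orientation): joint-space move of the TCP to a pose.
- ctrl.movel(position, frame=None, max_speed=0.15): straight line of the TCP; frame=None keeps the orientation; max_speed is the mean speed in m/s.
- ctrl.set_joints(angles): joint-space move.
- ctrl.ungrasp() and ctrl.close_gripper(force=None): open the fingers fully, or close them until they stop; force is the grip in N (None keeps the last).
- ctrl.pause(seconds).
- ctrl.ik(position, orientation): joint angles nearest the present ones, or None.
- get_state(): the state.
- vision.grab_frame(name): name is "side" or "top" or "wrist"; returns (picture, depth): 400x640x3 uint8, blue, green, red; 400x640 float32, m along the optical axis (not along the pixel's ray), 0 where there is no reading.
- vision.camera_info(name): a dict with "mtx" (3x3 intrinsics, pixels), "R" (3x3) and "t" (3): a world point X has camera coordinates R X + t; the wrist camera has in their place "hand_eye" (4x4, takes a point from camera to tool coordinates, whose origin is the TCP and whose axes are the flange's). Camera axes: x right, y down, z forward; pixel columns grow to the right and rows downward; lengths in m; the calibration is good to about 2 mm. A picture is of the moment at which its call begins: read the wrist's pose just before it. camera_info takes no time and is no camera call.
A pose or a line that the arm cannot do raises ctrl.Unreachable and nothing moves.
- ticket.close_job(): hands the job in; it is judged then, once.
Trained networks look in the newest picture that a camera, given by its name, has taken for a name from the list of things; names that differ only in an ending like _2 or _b are one class to them, and where a whole thing is asked for, a point or a joint stands for the part that bears it (a point fixed in the world has none). Each returns a list of dicts, best first, with "p" (0 to 1); they miss things now and then, are a little off and sometimes report something else, mostly with a low value. They report only what shows in the picture. A call takes as long as a camera call.
- models.recognise(camera, target): "point" ([column, row] in pixels, amid what is visible of it).
- models.masks_of(camera, target): "mask" (400x640 bool, what is visible of it) and "point" ([column, row] in pixels, amid what is visible of it).
The state is a dict: "time": time; "qpos": joint angles; "qd": joint speeds; "tau": joint torques, N m; "tcp_pos": TCP position; "eef_rot": TCP orientation; "contact_force": force on the tool from outside, world axes, zero at the start; "wrist_torque": the same for the moment, N m; "width": finger opening in m; "gripper_force": force on a finger pad.
Only numpy, scipy, OpenCV 4.12 (cv2) and the standard library are available. Lean on these libraries where they do the work, as an engineer would, in place of code of your own. Each camera call takes 0.05 s, during which the arm holds its last target. There are 200 camera calls.

## Working session

There is one attempt and no reset: what is moved stays moved. The work goes in short steps, each a Python script; the robot and the scene stay as the last script left them, time stands still between calls to the robot, and variables do not carry over. Pictures are saved under pics/ and viewed, at most 10 in all, crops included, and the job is handed in when it is done.

```bash
mkdir -p pics; ls; cat > h.py <<'E'
import numpy as np, cv2
from station import ctrl, get_state, vision, ticket, models
def pix2w(cam,uv,d):
    c=vision.camera_info(cam);K=np.array(c["mtx"]);R=np.array(c["R"]);t=np.array(c["t"])
    p=np.linalg.inv(K)@np.array([uv[0],uv[1],1.])*d
    return R.T@(p-t)
def cloud(cam,dep):
    c=vision.camera_info(cam);K=np.array(c["mtx"]);R=np.array(c["R"]);t=np.array(c["t"])
    v,u=np.mgrid[:400,:640]
    P=np.stack([(u-K[0,2])/K[0,0]*dep,(v-K[1,2])/K[1,1]*dep,dep],-1)
    W=(P-t)@R; W[dep==0]=np.nan
    return W
E
python3 - <<'E'
from h import *
s=get_state(); print(s["time"],s["tcp_pos"],s["eef_rot"],s["width"],ctrl.pinch_z)
ims=[]
for cam in ["top","side"]:
    im,d=vision.grab_frame(cam); cv2.imwrite(f"pics/{cam}0.png",im); np.save(f"{cam}0.npy",d)
    W=cloud(cam,d)
    for n in ["pin_grip","bore","notch","stud","wing_grip","tongue","press_spot","spray","pegbox","dish"]:
        r=models.recognise(cam,n)[:2]
        for q in r:
            u,v=map(int,np.round(q["point"])); print(cam,n,round(q["p"],2),np.round(q["point"],1),np.round(W[v,u],3))
print(get_state()["time"])
E
```

```text
pics
0.0 [ 0.27815705 -0.55906299  0.21013853] [-8.72110832e-04  9.73452756e-01  2.28886255e-01 -2.29794905e-04] 0.08521027242098023 -0.0187
top bore 0.68 [328.9 179.6] [ 0.602 -0.031  0.094]
top bore 0.38 [348.4 166.3] [ 0.63  -0.078  0.132]
top stud 0.72 [329.3 181.4] [ 0.6   -0.031  0.089]
top stud 0.16 [332.4 177.7] [ 0.607 -0.038  0.094]
top wing_grip 0.67 [351.  166.9] [ 0.627 -0.085  0.134]
top wing_grip 0.41 [330.  179.6] [ 0.602 -0.033  0.09 ]
top tongue 0.98 [347.2 168.5] [ 0.625 -0.075  0.133]
top tongue 0.7 [189.6 183.2] [nan nan nan]
top press_spot 0.97 [329.9 174.2] [ 0.618 -0.033  0.088]
top press_spot 0.46 [166.6 245.9] [0.439 0.366 0.13 ]
top spray 0.94 [166.8 246.3] [0.439 0.366 0.13 ]
top pegbox 0.69 [474.8 206.1] [ 0.534 -0.407  0.061]
top dish 0.71 [189.5 184. ] [0.611 0.353 0.001]
side bore 0.83 [346.4 219.1] [ 0.59  -0.135  0.128]
side bore 0.73 [355.5 213.1] [ 0.628 -0.105  0.115]
side notch 0.59 [347.8 217.5] [ 0.608 -0.095  0.091]
side stud 0.74 [346.6 219.4] [ 0.604 -0.098  0.091]
side wing_grip 0.56 [354.5 214.6] [ 0.625 -0.095  0.099]
side tongue 0.51 [354.9 214. ] [ 0.626 -0.101  0.108]
side press_spot 0.88 [346.7 207.9] [ 0.616 -0.051  0.089]
side press_spot 0.47 [348.8 218. ] [ 0.611 -0.094  0.09 ]
side spray 0.75 [268.9 139.9] [0.438 0.348 0.096]
side spray 0.51 [347.2 219.8] [ 0.603 -0.101  0.09 ]
side pegbox 0.68 [354.7 215.1] [ 0.627 -0.099  0.102]
side pegbox 0.59 [359.6 327.2] [ 0.547 -0.437  0.064]
side dish 0.83 [315.9 150.6] [0.611 0.375 0.002]
1.1
```

```bash
python3 - <<'E'
import cv2,numpy as np
a=cv2.imread("pics/top0.png")[110:240,240:430]; b=cv2.imread("pics/side0.png")[140:270,270:460]
cv2.imwrite("pics/c0.png",np.vstack([cv2.resize(x,None,fx=4,fy=4,interpolation=cv2.INTER_CUBIC)[:, :] for x in (a,)]))
cv2.imwrite("pics/c1.png",cv2.resize(b,None,fx=4,fy=4,interpolation=cv2.INTER_CUBIC))
E
```

```text
(no output)
```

View pics/c0.png

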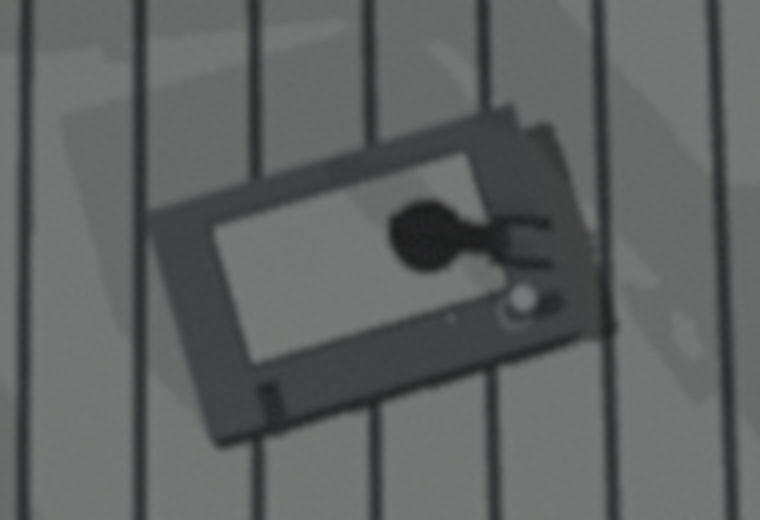

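View pics/c1.png

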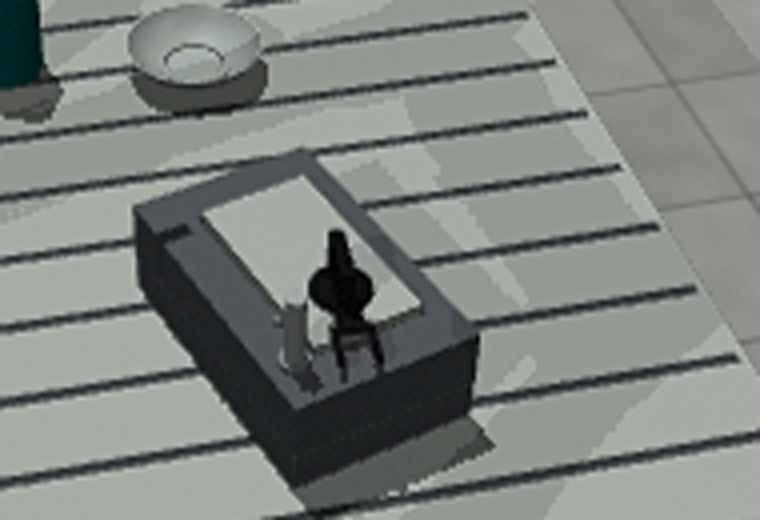

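Top crop: pin top at full-image pixel (371,184), notch (307,211), stud (353,189), fastener disc (346,169), and the tongue points right and slightly down. The side view agrees: the pin stands beside the tongue, with the notch at the far end of the front rim. Next I'll compute rough positions and take two wrist views.

```bash
cat >> h.py <<'E'
from scipy.spatial.transform import Rotation as Rt
def ray(cam,uv,z,st=None):
    c=vision.camera_info(cam);K=np.array(c["mtx"])
    r=np.linalg.inv(K)@np.array([uv[0],uv[1],1.])
    if cam=="wrist":
        H=np.array(c["hand_eye"]);q=st["eef_rot"];Rw=Rt.from_quat(np.r_[q[1:],q[0]]).as_matrix()
        o=Rw@H[:3,3]+np.array(st["tcp_pos"]); d=Rw@H[:3,:3]@r
    else:
        R=np.array(c["R"]);o=-R.T@np.array(c["t"]);d=R.T@r
    return o+d*(z-o[2])/d[2] if z is not None else (o,d)
def quat(yaw):  # tool down, tool y (closing line) at world angle yaw (mod pi)
    y=np.array([np.cos(yaw),np.sin(yaw),0]);z=np.array([0,0,-1.]);x=np.cross(y,z)
    q=Rt.from_matrix(np.c_[x,y,z]).as_quat(); return np.r_[q[3],q[:3]]
E
python3 - <<'E'
from h import *
np.set_printoptions(precision=4,suppress=True)
f=lambda u,v:(240+u/4-.4,110+v/4-.4)
for n,(u,v),z in [("pin",(523,297),.148),("collar",(517,307),.09),("notch",(270,403),.085),("stud",(452,318),.09),("disc",(425,237),.1),
  ("cornNL",(150,212),.085),("cornFL",(218,442),.085),("cornBR",(513,107),.085),("panTL",(213,226),.093),("panBL",(252,363),.093),("panTR",(467,153),.093)]:
    print(n,ray("top",f(u,v),z))
print(vision.camera_info("wrist")["hand_eye"],vision.camera_info("wrist")["mtx"])
c=np.array([.60,-.06])
print(get_state()["qpos"])
for yaw in np.arange(-1.57,4.7,.4):
  for q in [ctrl.ik(np.r_[c,.36],quat(yaw))]: print(round(yaw,2),None if q is None else np.array(q))
E
```

```text
pin [ 0.582  -0.1305  0.148 ]
collar [ 0.5846 -0.1318  0.09  ]
notch [0.5259 0.026  0.085 ]
stud [ 0.5781 -0.0904  0.09  ]
disc [ 0.6288 -0.0738  0.1   ]
cornNL [0.6506 0.1025 0.085 ]
cornFL [0.5015 0.0593 0.085 ]
cornBR [ 0.7161 -0.1327  0.085 ]
panTL [0.6393 0.0612 0.093 ]
panBL [0.5507 0.0369 0.093 ]
panTR [ 0.6843 -0.1019  0.093 ]
[[-0.0015 -0.9515 -0.3076  0.0793]
 [ 1.     -0.0014 -0.0006 -0.0003]
 [ 0.0002 -0.3076  0.9515 -0.162 ]
 [ 0.      0.      0.      1.    ]] [[297.1804   0.     313.6343]
 [  0.     297.1804 201.8244]
 [  0.       0.       1.    ]]
[ 1.2145  0.5075 -0.2376  1.5002  0.1257  1.1489 -0.1548]
-1.57 [ 0.3052  0.4125 -0.4113  1.2715  0.1615  1.4897 -1.6581]
-1.17 [ 0.3798  0.427  -0.5427  1.2704  0.2161  1.5013 -1.3074]
-0.77 [ 0.4252  0.4387 -0.6258  1.2697  0.2519  1.5104 -0.9397]
-0.37 [ 0.4741  0.4543 -0.7192  1.2691  0.2936  1.5226 -0.5771]
0.03 [ 0.5215  0.4732 -0.8149  1.2684  0.3382  1.5375 -0.2169]
0.43 [ 0.5671  0.4961 -0.914   1.2678  0.3865  1.5558  0.14  ]
0.83 [ 0.592   0.5112 -0.9721  1.2675  0.416   1.5682  0.5138]
1.23 [ 0.5805  0.504  -0.9449  1.2676  0.4021  1.5622  0.9262]
1.63 [ 0.6093  0.5231 -1.0148  1.2673  0.4382  1.5781  1.2942]
2.03 [ 0.6481  0.5557 -1.12    1.2668  0.4951  1.6058  1.644 ]
2.43 [ 0.6807  0.5928 -1.225   1.2664  0.5549  1.6388  1.9917]
2.83 [ 0.6807  0.5928 -1.225   1.2664  0.5549  1.6388  2.3917]
3.23 [-0.5153  0.5926  1.1517  1.2831 -0.5355  1.5882 -2.5009]
3.63 [ 0.1463  0.3965 -0.1439  1.2739  0.0557  1.475  -2.645 ]
4.03 [ 0.2049  0.4003 -0.2412  1.273   0.0936  1.4791 -2.2796]
4.43 [ 0.2554  0.4055 -0.3261  1.2722  0.1272  1.4838 -1.9102]
```

```bash
python3 - <<'E'
from h import *
import pickle
np.set_printoptions(precision=4,suppress=True)
xb=np.array([np.cos(.282),np.sin(.282)]);yb=np.array([-xb[1],xb[0]]);yaw=.282-np.pi/2
pin=np.array([.5846,-.1318]);no=np.array([.526,.026])
out={}
for i,p in enumerate([pin-.05*xb+.02*yb, no-.05*xb-.04*yb]):
    ctrl.movep(np.r_[p,.25],quat(yaw)); ctrl.pause(.2)
    s=get_state(); im,d=vision.grab_frame("wrist"); cv2.imwrite(f"pics/w{i}.png",im); out[i]=(s,d)
    print(s["time"],s["tcp_pos"])
    for n in ["pin_grip","bore","notch","stud","wing_grip","tongue","press_spot"]:
        for q in models.recognise("wrist",n)[:1]: print(n,round(q["p"],2),np.round(q["point"],1))
pickle.dump(out,open("w.pkl","wb"))
for i in (0,1):
    im=cv2.imread(f"pics/w{i}.png"); cv2.imwrite(f"pics/w{i}c.png",cv2.resize(im,(800,500)))
E
```

```text
3.125 [ 0.5309 -0.1274  0.2499]
pin_grip 0.87 [334.3 137.4]
bore 0.8 [246.1  73.9]
notch 0.89 [245.3  73.1]
stud 0.71 [244.3  75.2]
wing_grip 0.85 [297.3  75.7]
tongue 0.77 [297.6  78.9]
press_spot 0.69 [245.9  71.8]
4.2333 [ 0.4895 -0.0275  0.2498]
pin_grip 0.6 [442.4 126.9]
bore 0.93 [349.1  65. ]
notch 0.56 [348.2  69.9]
stud 0.74 [350.2  69.1]
wing_grip 0.65 [412.7  63.1]
tongue 0.62 [412.   65.4]
press_spot 0.75 [357.6  58.8]
```

View pics/w0c.png

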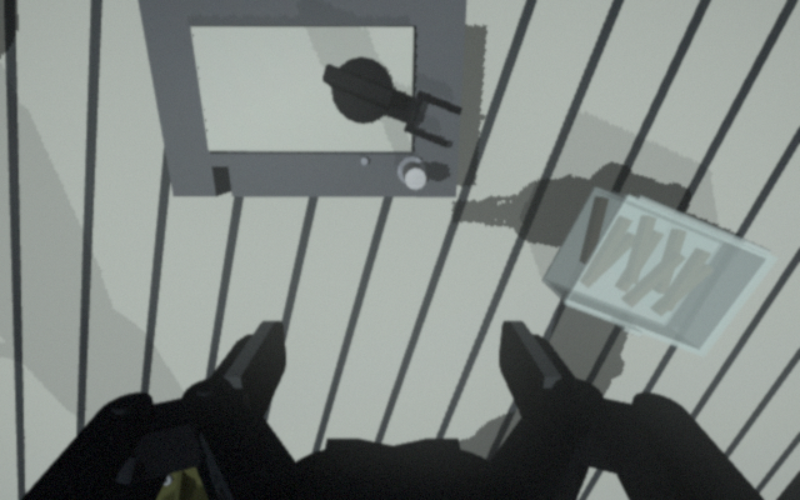

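View pics/w1c.png

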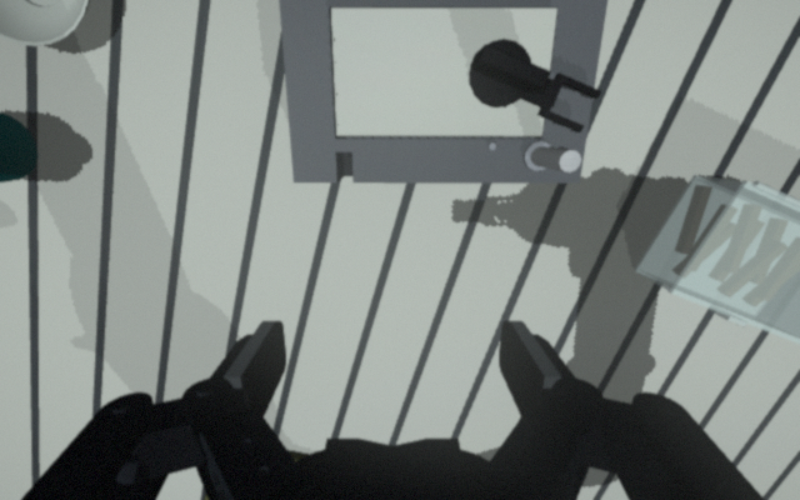

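Wrist view 0 (scaled ×1.25): pin top (415,178), stud (364,161), slot (221,180), disc (362,90), prongs pointing lower right. Wrist view 1: pin top (570,160), stud (492,147), slot (344,164). The networks' points aren't precise enough, so I'll refine these in zoomed crops.

```bash
python3 - <<'E'
from h import *
W=[cv2.imread(f"pics/w{i}.png") for i in (0,1)]
def cr(im,u,v,w,h):
    c=cv2.resize(im[v:v+h,u:u+w],None,fx=5,fy=5,interpolation=cv2.INTER_CUBIC)
    c=cv2.convertScaleAbs(c,alpha=1.5)
    for k in range(0,w,10): cv2.line(c,(k*5,0),(k*5,6),(0,0,255),1); 
    for k in range(0,h,10): cv2.line(c,(0,k*5),(6,k*5),(0,0,255),1)
    return c
# top row: pin/stud/fastener crops 80x60 ; bottom: notch crops 
a=np.hstack([cr(W[0],250,40,78,60),cr(W[1],370,25,78,60)])
b=np.hstack([cr(W[0],280,115,78,44),cr(W[1],384,105,78,44)])
c=np.hstack([cr(W[0],160,115,40,44),cr(W[1],255,105,40,44)]);
c=np.hstack([c,np.zeros((220,780-400,3),np.uint8)])
m=np.vstack([a[:, :],b,])
cv2.imwrite("pics/m.png",np.vstack([b,c])); cv2.imwrite("pics/f.png",a)
E
```

```text
(no output)
```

View pics/m.png

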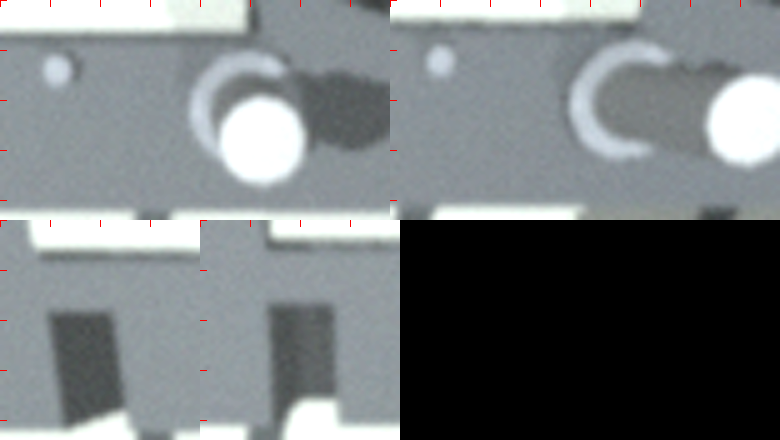

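View pics/f.png

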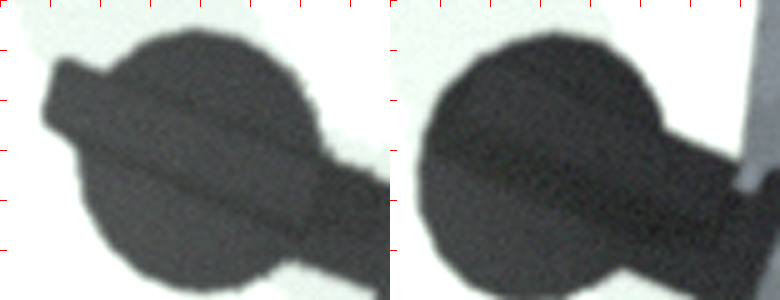

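The zoomed crops give sub-pixel points: pin top v0 (332.0,142.6) and v1 (455.0,128.6), stud (291.0,128.6) and (393.6,117.0), slot back wall (175.8,133.2) and (274.9,121.2). The disc is centred near (289.6,71.6) and (399.8,57.6). Now I'll triangulate.

```bash
python3 - <<'E'
from h import *
import pickle
np.set_printoptions(precision=4,suppress=True)
o=pickle.load(open("w.pkl","rb"))
def tri(a,b):
    A=[];B=[]
    for i,uv in ((0,a),(1,b)):
        c,d=ray("wrist",uv,None,o[i][0]);d/=np.linalg.norm(d);P=np.eye(3)-np.outer(d,d);A.append(P);B.append(P@c)
    A=np.vstack(A);B=np.hstack(B);x=np.linalg.lstsq(A,B,rcond=None)[0];return x,np.linalg.norm(A@x-B)
pts={"pintop":((332.0,142.6),(455.0,128.6),.148),"stud":((291,128.6),(393.6,117.),.0905),"slotback":((175.8,133.2),(274.9,121.2),.085),
"disc":((289.6,71.6),(399.8,57.6),.097),"collar":((328.2,135.6),(433.1,125.3),.09)}
for n,(a,b,z) in pts.items(): print(n,*tri(a,b),"| z-given:",ray("wrist",a,z,o[0][0])[:2],ray("wrist",b,z,o[1][0])[:2])
# wing direction: wing side lines (v0 crop f) and prongs, at z=.133 / .10
f0=lambda x,y:(250+x/5-.4,40+y/5-.4)
L=[ray("wrist",f0(*p),.133,o[0][0])[:2] for p in ((105,72),(320,150))]; d=L[1]-L[0]; print("wing top edge ang",np.arctan2(d[1],d[0]))
L=[ray("wrist",(u*.8-.1,v*.8-.1),.102,o[0][0])[:2] for u,v in ((422,95),(461,111),(410,128),(451,145))]
print("prong ang",[np.arctan2(*(L[i+1]-L[i])[::-1]) for i in (0,2)], "tongue mid",np.mean(L,0))
# panel edge & front edge yaw from v0
for n,z,p,q in (("panel",.093,(208,152.5),(413,152.5)),("front",.085,(172,195.5),(457,196))):
    a,b=[ray("wrist",(u*.8-.1,v*.8-.1),z,o[0][0])[:2] for u,v in (p,q)]; d=b-a; print(n,"box yaw",np.arctan2(d[1],d[0])+np.pi/2,np.linalg.norm(d))
# pose check of depth
for i in (0,1):
    c=vision.camera_info("wrist");
    for n in pts:
        u,v=np.round(pts[n][i]).astype(int); D=np.median(o[i][1][v-1:v+2,u-1:u+2]); oo,dd=ray("wrist",pts[n][i],None,o[i][0]); print(i,n,(oo+dd*D))
E
```

```text
pintop [ 0.5813 -0.1293  0.1446] 0.00015615868151311077 | z-given: [ 0.5817 -0.129 ] [ 0.581  -0.1278]
stud [ 0.5779 -0.0885  0.0892] 0.00035262210081546576 | z-given: [ 0.5783 -0.0885] [ 0.5776 -0.0882]
slotback [0.539  0.0301 0.0842] 0.00020244946391766212 | z-given: [0.539  0.0297] [0.5392 0.0301]
disc [ 0.6312 -0.0735  0.0941] 0.00015738375350378615 | z-given: [ 0.6308 -0.0738] [ 0.6307 -0.0728]
collar [ 0.5817 -0.1281  0.0971] 0.001374343460494091 | z-given: [ 0.5821 -0.1282] [ 0.5812 -0.1313]
wing top edge ang -1.6135131076334104
prong ang [np.float64(-1.6511391569913068), np.float64(-1.6644248040602252)] tongue mid [ 0.6252 -0.1357]
panel box yaw 0.2790259048531143 0.17013236072749324
front box yaw 0.27726776197552594 0.25113726780503637
0 pintop [ 0.5816 -0.1291  0.1466]
0 stud [ 0.5781 -0.0884  0.089 ]
0 slotback [0.5358 0.0361 0.0695]
0 disc [ 0.6282 -0.0773  0.1324]
0 collar [ 0.5865 -0.1241  0.1468]
1 pintop [ 0.5811 -0.1285  0.1465]
1 stud [ 0.5777 -0.0885  0.0896]
1 slotback [0.5351 0.0355 0.0351]
1 disc [ 0.6249 -0.0668  0.1249]
1 collar [ 0.58   -0.1215  0.115 ]
```

Points agree with the given heights and sizes (panel 170 mm, front 251 mm, box yaw 0.278). Fastener is about 0.35 rad. Grasping and lifting the pin.

```bash
cat >> h.py <<'E'
YB=.278; xb=np.array([np.cos(YB),np.sin(YB)]); yb=np.array([-xb[1],xb[0]]); YAW=YB-np.pi/2
PIN=np.array([.5813,-.1288]); NOTCH=np.array([.5323,.0283]); WING=np.array([.6303,-.0736])
def st(m=""):
    s=get_state(); print(m,round(s["time"],2),np.round(s["tcp_pos"],4),"F",np.round(s["contact_force"],1),"w",round(s["width"],4),"g",round(float(np.max(s["gripper_force"])),1)); return s
E
python3 - <<'E'
from h import *
q=quat(YAW)
ctrl.movep(np.r_[PIN,.19],q); st("above")
ctrl.movel(np.r_[PIN,.110],max_speed=.1); st("down")
ctrl.close_gripper(force=50); st("closed")
ctrl.movel(np.r_[PIN,.172],max_speed=.08); ctrl.pause(.2); st("lift")
s=get_state(); im,d=vision.grab_frame("wrist"); cv2.imwrite("pics/g.png",cv2.resize(im,(800,500)))
im,d=vision.grab_frame("side"); cv2.imwrite("pics/gs.png",im[140:270,270:460])
E
python3 -c "
import cv2,numpy as np
a=cv2.imread('pics/g.png')[100:500,200:600];b=cv2.resize(cv2.imread('pics/gs.png'),(400,274));b=np.vstack([b,np.zeros((126,400,3),np.uint8)])
cv2.imwrite('pics/g2.png',np.hstack([a,b]))"
```

```text
above 5.28 [ 0.5813 -0.1287  0.1893] F [-0.9  0.6  0.3] w 0.0853 g 0.0
down 6.23 [ 0.5818 -0.1287  0.1107] F [-0.3  0.6  0.2] w 0.0854 g 0.0
closed 6.88 [ 0.5814 -0.1289  0.1102] F [-0.9  0.1  1.8] w 0.0137 g 48.7
lift 8.01 [ 0.581  -0.1288  0.1714] F [ 0.6  0.7 -1. ] w 0.0139 g 48.7
```

View pics/g2.png

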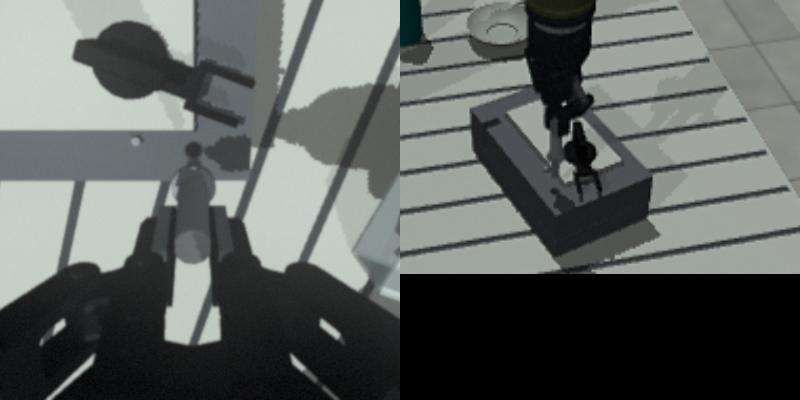

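The pin is out and upright, centred between the pads (column 193), and the empty bore shows at crop (194,149). Moving over the notch and lowering with force checks.

```bash
python3 - <<'E'
from h import *
s=get_state(); print("bore ray",ray("wrist",(315.1,199.1),.085,s))
N=NOTCH
ctrl.movel(np.r_[N,.172],max_speed=.12); ctrl.pause(.2); f0=st("over")["contact_force"][2]
s=get_state(); im,d=vision.grab_frame("wrist"); cv2.imwrite("pics/n.png",cv2.resize(im,(800,500))[100:500,200:600])
ctrl.movel(np.r_[N,.150],max_speed=.08); ctrl.pause(.1); st("tip near top")
for z in (.143,.135,.125,.118,.1135):
    ctrl.movel(np.r_[N,z],max_speed=.06); ctrl.pause(.05); s=st("z%.3f"%z)
    if abs(s["contact_force"][2]-f0)>8 or np.hypot(*s["contact_force"][:2])>10: print("STOP"); break
E
```

```text
bore ray [ 0.58259362 -0.12904408  0.085     ]
over 9.83 [0.5324 0.0277 0.1719] F [ 0.1  0.9 -0.6] w 0.0138 g 48.7
tip near top 10.41 [0.5326 0.0284 0.1503] F [-0.5 -0.8 -1.1] w 0.0139 g 48.7
z0.143 10.72 [0.5322 0.0283 0.1429] F [ 0.2 -0.8 -1. ] w 0.0141 g 48.7
z0.135 11.06 [0.5321 0.0283 0.1348] F [ 0.2  0.8 -0.1] w 0.0139 g 48.7
z0.125 11.43 [0.5321 0.0283 0.1247] F [-0.7 -0.4 -0.1] w 0.0138 g 48.7
z0.118 11.74 [0.5322 0.0283 0.1178] F [ 0.4 -0.4 -0.4] w 0.0142 g 48.7
z0.114 12.04 [0.5322 0.0283 0.1134] F [-0.5  0.1 -0.7] w 0.0139 g 48.7
```

View pics/n.png

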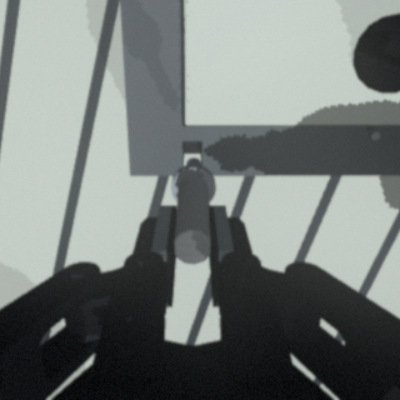

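```bash
python3 - <<'E'
from h import *
N=NOTCH
ctrl.movel(np.r_[N,.1108],max_speed=.04); ctrl.pause(.1); st("seat")
ctrl.ungrasp(); ctrl.pause(.2); st("open")
ctrl.movel(np.r_[N,.20],max_speed=.1); ctrl.pause(.2); st("up")
ctrl.movep(np.r_[WING-.05*xb+.05*yb,.22],quat(YAW-.35+np.pi/2)); ctrl.pause(.1); s=st("view")
im,d=vision.grab_frame("side"); a=cv2.resize(im[140:270,270:460],(580,397))
im,d=vision.grab_frame("top"); b=cv2.resize(im[190:230,290:325],(220,251)); b=np.vstack([b,np.zeros((146,220,3),np.uint8)])
cv2.imwrite("pics/p.png",np.hstack([a,b]))
E
```

```text
seat 12.39 [0.5323 0.0283 0.1108] F [ 0.3 -0.4 -0.3] w 0.0139 g 48.7
open 13.28 [0.5323 0.0283 0.1108] F [-0.3  0.4 -0.4] w 0.0855 g 0.0
up 14.53 [0.532  0.0283 0.1994] F [-0.1  0.1 -0.3] w 0.0853 g 0.0
view 15.73 [ 0.5683 -0.0387  0.2199] F [-0.8 -0.4 -0.8] w 0.0856 g 0.0
```

View pics/p.png

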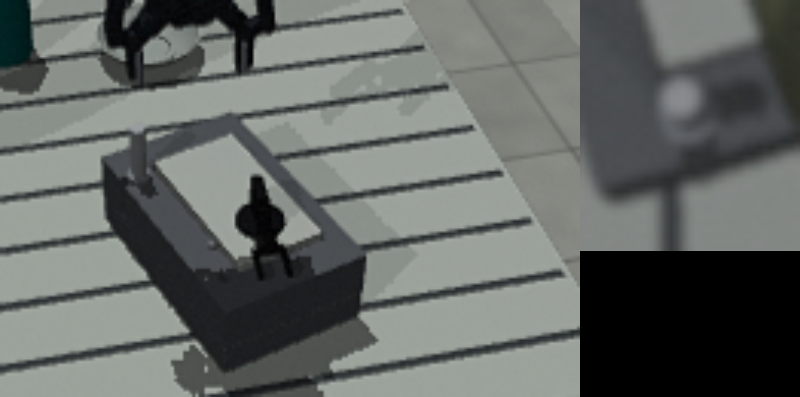

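The pin hangs upright in the notch at side crop (138,155), released. Now turning the wing.

```bash
python3 - <<'E'
from h import *
y0=YAW-.35+np.pi/2
# yaw -> after clockwise turn by (pi/2-.35): closing line = YAW
ctrl.movep(np.r_[WING,.18],quat(y0)); st("above")
ctrl.movel(np.r_[WING,.106],max_speed=.1); st("down")
ctrl.close_gripper(force=30); ctrl.pause(.1); s=st("closed"); print("tau",np.round(s["wrist_torque"],2))
for y in np.linspace(y0,YAW,9)[1:]:
    ctrl.movep(np.r_[WING,.106],quat(y)); s=st("yaw%.2f"%y)
    print("tau",np.round(s["wrist_torque"],2))
    if np.linalg.norm(s["contact_force"])>25: print("STOP"); break
E
```

```text
above 16.25 [ 0.6302 -0.0737  0.1786] F [-0.2 -0.1  0.5] w 0.0856 g 0.0
down 17.14 [ 0.6307 -0.0734  0.1067] F [-0.7 -0.1  0.8] w 0.0849 g 0.0
closed 17.91 [ 0.6301 -0.0736  0.1062] F [-2.6  0.2  3.4] w 0.0107 g 33.0
tau [-0.01  0.53 -0.03]
yaw-0.22 18.16 [ 0.6302 -0.0736  0.1062] F [-2.7 -0.6  4.2] w 0.0111 g 33.0
tau [-0.03  0.53 -0.  ]
yaw-0.38 18.41 [ 0.6303 -0.0736  0.1061] F [-2.7 -1.2  4.7] w 0.0108 g 33.1
tau [-0.12  0.62 -0.08]
yaw-0.53 18.66 [ 0.6303 -0.0737  0.1062] F [-3.2 -0.2  6. ] w 0.011 g 33.2
tau [-0.12  0.6  -0.11]
yaw-0.68 18.91 [ 0.6304 -0.0737  0.1062] F [-2.8 -1.3  6.1] w 0.0111 g 33.2
tau [-0.18  0.51 -0.08]
yaw-0.83 19.16 [ 0.6305 -0.0738  0.1062] F [-2.8 -0.9  5.8] w 0.0109 g 33.2
tau [-0.2   0.48 -0.14]
yaw-0.99 19.41 [ 0.6305 -0.0739  0.1061] F [-2.8 -0.1  5.6] w 0.0108 g 33.2
tau [-0.24  0.5  -0.03]
yaw-1.14 19.66 [ 0.6306 -0.074   0.1062] F [-1.5 -1.6  5.4] w 0.0108 g 33.2
tau [-0.27  0.47 -0.12]
yaw-1.29 19.91 [ 0.6306 -0.074   0.1062] F [-1.8 -1.6  5. ] w 0.0107 g 33.2
tau [-0.32  0.48 -0.1 ]
```

```bash
cat >> h.py <<'E'
PRESS=np.array([.609,.001])
E
python3 - <<'E'
from h import *
ctrl.ungrasp(); ctrl.pause(.1); st("open")
ctrl.movel(np.r_[.6306,-.074,.19],max_speed=.1)
ctrl.movep(np.r_[PRESS-.09*xb-.03*yb,.24],quat(YAW)); ctrl.close_gripper(); ctrl.pause(.2); s=st("view")
im,d=vision.grab_frame("wrist"); print([(n,(u:=ray("wrist",m["point"],.10,s))) for n in ("tongue","stud") for m in models.recognise("wrist",n)[:1]])
cv2.imwrite("pics/v.png",cv2.resize(im[40:290,160:480],(800,600)))
E
```

```text
open 20.72 [ 0.6303 -0.0736  0.106 ] F [-0.2 -0.3  0.1] w 0.0854 g 0.0
view 23.21 [ 0.5307 -0.0525  0.2401] F [0.3 0.9 0.2] w -0.0002 g 0.0
[('tongue', array([ 0.62307582, -0.07658041,  0.1       ])), ('stud', array([ 0.62068079, -0.03399499,  0.1       ]))]
```

View pics/v.png

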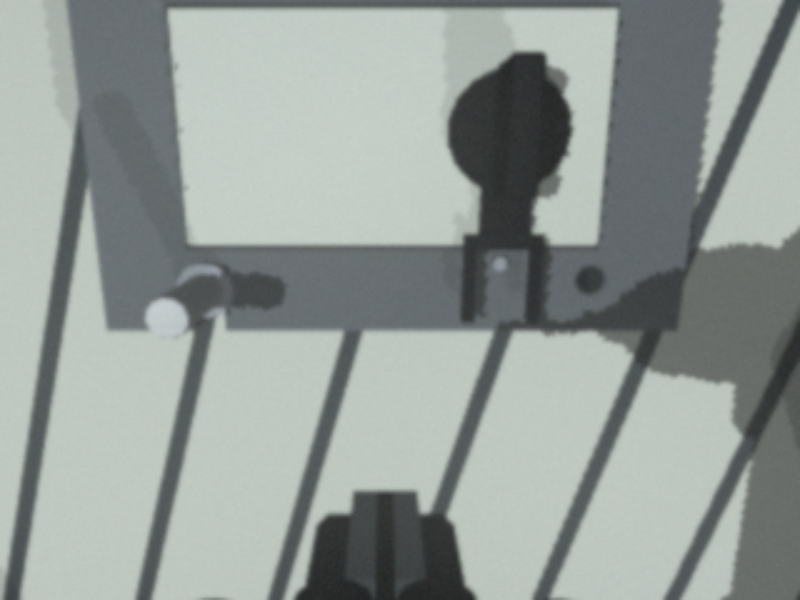

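The tongue points forward with the stud (499,264) between its prongs (468 and 537), and the pin sits collar-down in the slot. Pressing the panel.

```bash
python3 - <<'E'
from h import *
ctrl.movep(np.r_[PRESS,.15],quat(YAW)); 
ctrl.movel(np.r_[PRESS,.099],max_speed=.08); ctrl.pause(.1); st("near")
for z in np.arange(.096,.072,-.0015):
    ctrl.movel(np.r_[PRESS,z],max_speed=.02); ctrl.pause(.1); s=st("z%.4f"%z)
    if s["contact_force"][2]>20: break
ctrl.pause(.5); st("hold")
E
```

```text
near 24.83 [0.6094 0.001  0.0996] F [-1.  -0.2  0.3] w 0.0004 g 0.0
z0.0960 25.23 [0.609 0.001 0.096] F [-0.4  0.4  0.8] w -0.0001 g 0.0
z0.0945 25.58 [0.609  0.001  0.0945] F [-0.4  0.8 -0.2] w 0.0003 g 0.0
z0.0930 25.93 [0.609 0.001 0.093] F [-0.6  0.5  0.4] w 0.0001 g 0.0
z0.0915 26.28 [0.6089 0.001  0.0915] F [-0.3  0.8 -0.9] w -0.0002 g 0.0
z0.0900 26.63 [0.609 0.001 0.09 ] F [-0.9 -0.7 -0.1] w -0.0001 g 0.0
z0.0885 26.98 [0.609  0.001  0.0885] F [-0.2  0.6  0.4] w 0.0002 g 0.0
z0.0870 27.33 [0.609 0.001 0.087] F [-0.2  0.  -0.2] w -0.0004 g 0.0
z0.0855 27.68 [0.609  0.001  0.0855] F [ 0.5 -0.1 -0. ] w -0.0003 g 0.0
z0.0840 28.03 [0.609 0.001 0.084] F [ 0.6 -0.4  0. ] w -0.0001 g 0.0
z0.0825 28.38 [0.609  0.001  0.0825] F [-0.1 -0.4  0.4] w 0.0002 g 0.0
z0.0810 28.73 [0.609 0.001 0.081] F [ 0.4  0.4 -0.7] w -0.0001 g 0.0
z0.0795 29.08 [0.609  0.001  0.0795] F [-0.1 -0.1  0. ] w -0.0002 g 0.0
z0.0780 29.43 [0.609 0.001 0.078] F [ 0.2 -0.1  0.4] w 0.0002 g 0.0
z0.0765 29.78 [0.609  0.001  0.0765] F [ 0.2 -0.7 -1.2] w -0.0 g 0.0
z0.0750 30.13 [0.609 0.001 0.075] F [-0.1 -0.3 -0.2] w -0.0001 g 0.0
z0.0735 30.48 [0.609  0.001  0.0735] F [ 0.1 -0.   1.3] w -0.0004 g 0.0
z0.0720 30.83 [0.6092 0.001  0.0726] F [-1.5  0.   6.5] w 0.0002 g 2.9
hold 31.33 [0.6092 0.001  0.0727] F [-1.3 -0.   5.9] w 0.0 g 2.9
```

Contact came about 20 mm lower than the tip frame suggests. The wrist view also shows the shut tips sitting behind the TCP. The force step of about 6 N matches the seal's preload, so I'll keep pressing to the hard stop.

```bash
python3 - <<'E'
from h import *
for z in np.arange(.0705,.055,-.0012):
    ctrl.movel(np.r_[PRESS,z],max_speed=.02); ctrl.pause(.15); s=st("z%.4f"%z)
    if s["contact_force"][2]>17: break
ctrl.pause(.3); st("hold")
im,d=vision.grab_frame("side"); W=cloud("side",d); np.save("s1.npy",W)
W0=cloud("side",np.load("side0.npy"))
rel=(W0[...,:2]-PRESS); X=rel@xb; Y=rel@yb
m=(abs(X)<.04)&(Y<.045)&(Y>-.03)&(abs(W0[...,2]-.092)<.006)&(abs(W[...,2]-.09)<.01)
print(m.sum(),np.median(W0[m][:,2]),np.median(W[m][:,2]))
E
```

```text
z0.0705 31.73 [0.6093 0.001  0.0713] F [-1.6  0.5  7.1] w 0.0002 g 3.3
z0.0693 32.13 [0.6093 0.001  0.0702] F [-1.8 -0.9  7. ] w 0.0002 g 3.7
z0.0681 32.53 [0.6093 0.001  0.069 ] F [-2.4  0.2  8.6] w -0.0 g 4.0
z0.0669 32.93 [0.6092 0.001  0.0679] F [-2.  -0.1  8.5] w 0.0001 g 4.3
z0.0657 33.33 [0.6093 0.001  0.0669] F [-2.7 -0.5 10.2] w -0.0 g 4.8
z0.0645 33.73 [0.6093 0.001  0.0667] F [-4.8 -0.5 18.3] w 0.0004 g 9.3
hold 34.03 [0.6093 0.001  0.0667] F [-5.4 -0.9 19.1] w 0.0001 g 9.3
293 0.09031863006697984 0.08449325265352278
```

Travel was 6.0 mm to the hard stop, depth shows a 5.8 mm drop, and the push holds at 19 N. Handing in.

```bash
python3 - <<'E'
from h import *
st("final"); print(ticket.close_job())
E
```

```text
final 34.08 [0.6093 0.001  0.0667] F [-6.5 -0.7 18.5] w 0.0002 g 9.3
the job is handed in; nothing more can be done
None
```

I handed the job in at 34 s (no verdict was returned): the pin hangs released in the notch, the fastener's slot is over the stud, the panel is held at its 6 mm stop with about 19 N, and I saw no contact with the spray bottle, peg box or dish.

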